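Line up a bracket strap with a drift pin and fit the jig bolt

TASK

The metal strap lies on the plywood leg block with its holes out of line with the holes beneath. Push the orange-handled drift pin down through the strap's red-ringed hole, feeling for the hole beneath and easing the strap across into line without forcing anything, until its collar sits on the strap; leave it standing there and then fit the black-knobbed bolt fully home in the plain round hole. Leave the other things on the bench where they are.

Things in the scene. Friction and masses are not known exactly. Their poses are not given: they have to be found in the camera images.
- strap: Aluminium strap, 225 x 76 x 6 mm, level on a plywood leg block, its top 60 mm above the bench. Origin: centre of its underside; x along its length, y across, z up. It slides only along its own y, up to 9 mm either way, against about 6 N of friction; two finger-tight bolts in slots 95 mm from its centre (11 mm proud of its top) keep it from turning or lifting.
- red_hole (a point): Centre, at the strap's top face, of its round 14 mm through hole with the red painted ring (for the drift pin), 45 mm from its centre towards -x; axes as the strap's. Beneath, in the block (pose not measured), a blind hole 14 mm wide and 42 mm deep starts 6.5 to 8 mm out of line with it, along the strap's +y or -y. All holes have 1 mm chamfers.
- plain_hole (a point): Centre, at the strap's top face, of the strap's other round 14 mm through hole, unpainted (the one for the bolt), 45 mm from the strap's centre towards its +x end. The block has a like hole under it, which comes into line when the red-ringed one does.
- drift_grip (a point): Point to hold the drift pin: middle of its orange handle (20 x 20 mm square across its x and y axes, 45 mm tall), 30 mm above the underside of the collar; z up along the pin. Starts upright in one of the two wooden stands, at either side of the strap.
- drift_seat (a point): Centre of the underside of the drift pin's steel collar (26 mm wide, 5 mm thick). Below it the shank is 13 mm wide for 14 mm, then tapers over 22 mm to a 4 mm wide tip, 36 mm below this point. Pin mass about 0.2 kg.
- bolt_grip (a point): Point to hold the bolt: on the axis of its black round knob head, 26 mm wide and 38 mm tall, 22 mm above the head's underside; z up along the bolt. Starts upright in the other wooden stand.
- bolt_seat (a point): Centre of the underside of the bolt's head. Below it a plain unthreaded shank 12 mm wide reaches down 35 mm, its last 7 mm tapering to 6 mm wide. Mass about 0.08 kg.
- drift: The drift pin itself; origin at drift_seat.
- bolt: The bolt itself; origin at bolt_seat.
- drift_stand: Fixed wooden stand for the drift pin, 60 x 60 x 42 mm, origin centre of its underside; its central hole is 15 mm wide and 40 mm deep, and the collar rests on its top.
- bolt_stand: The same kind of stand for the bolt.
- glue: Yellow glue bottle, 60 mm wide, 170 mm tall, origin centre of its foot; leave alone.
- wrench: Steel wrench lying on the bench; leave alone.
- hammer: Hammer lying on the bench; leave alone.
- offcut: Plywood offcut 60 x 140 x 18 mm, origin centre of its underside; leave alone.
- tape: Yellow tape measure 70 x 38 x 62 mm, origin centre of its underside; leave alone.
- washer: Steel washer 36 mm wide, 5 mm thick, flat on the bench; leave alone.
Things that resemble listed ones, but are neither listed nor needed, are in the scene too. What is meant by the drift is not pink or purple, and is the larger of those in its own colour.

How it is judged:
On the way, in this order (a step that is already met when the one before it is completed fails the run):
1. the drift pin is home in the red-ringed hole: collar on the strap (within 2 mm), upright (z of drift_seat in the frame of red_hole between -0.003 and 0.002 m and horizontal distance between drift_seat and red_hole below 0.003 m and angle between drift_seat's own z axis and vertical below 0.09 rad), for 0.2 s.
2. with the drift pin still home, the bolt is home in the plain hole: head on the strap (within 2 mm), upright (all of step 1 and z of bolt_seat in the frame of plain_hole between -0.003 and 0.002 m and horizontal distance between bolt_seat and plain_hole below 0.003 m and angle between bolt_seat's own z axis and vertical below 0.09 rad), for 0.2 s.
At the end, for the whole second after the job is handed in: The drift pin stands in the red-ringed hole and the bolt in the plain hole, each with its collar or head within 2 mm of the strap's top, within 3 mm of the hole's centre and within 5 degrees of upright, both at rest and released (all of step 2 and linear speed of each of drift, bolt below 0.01 m/s); the robot touches nothing.
It fails at once if the strap is loaded with more than 50 N (contact force between strap and anything else above 50 N).
It fails at once if the leg block is loaded with more than 50 N (contact force between leg_block and anything else above 50 N).
It fails at once if one of the other things is moved more than 20 mm (distance of any of glue, wrench, hammer, offcut, tape, washer from where it was at the start of the episode above 0.02 m).
It also fails if it takes over 72 s, if anything falls off the work surface, if the arm or the gripper's body presses on something with over 40 N, if the wrist force passes 120 N, or if a joint passes its speed limit or range.

ROBOT

A 7-joint arm with a two-finger parallel gripper is mounted at the origin on the work surface. World frame = base frame: x ahead of the robot, y to its left, z up, the work surface at z = 0. Lengths are in m, angles in rad, forces in N, time in s.
With the tool pointing down it reaches from about 0.425 to 0.875 m from the base axis. Payload 8.4 kg.
Tool frame: the origin (TCP) lies at the very end of the fingers, on their centre line; the grasp point (between the pads) lies 19 mm behind it; z points along the fingers, y is the direction in which the jaws open and shut (so a half turn about z gives the same grasp; the last joint's range is limited). The gripper opens to 87 mm and grips with 3 to 60 N. Pads are 19 mm wide; open, the fingers measure 117 mm over their backs; the gripper's body (75 mm by 190 mm) begins 51 mm behind the grasp point.
Start: joints at [-1.262, 0.333, 0.04, 1.465, -0.013, 1.343, -0.059], TCP at [0.258, 0.597, 0.223] pointing down, gripper open.
Joint ranges: [-2.58, 2.58], [-0.38, 2.09], [-1.3, 1.39], [0.25, 2.4], [-1.5, 4.64], [0.08, 2.09], [-2.65, 2.65]. Speed limits (rad/s): [2.22, 2.22, 2.79, 2.79, 3.14, 3.14, 3.14].

INTERFACE

Orientations are given as a 3x3 rotation matrix whose columns are the frame's x, y, z axes.
In Python, from cell import observe, snapshot, job_done, trace, pinpoint gives the robot as it stands. The module is installed in compiled form; this text tells all that it offers.
- The arm moves only by the tool arm_command, never from a script. Its argument "increments" is one flat list of numbers, 5 for each row, row after row: the gripper command: -1 is shut, 1 is fully open, values between are in proportion, then the shift along the world's x, y, z in m, then the turn about the world's z in rad. A call has 1 to 8 rows; each row is the pose to reach, as a shift and turn from the pose commanded when the call began; what a row does not reach only later rows make up. A row lasts 1/10 s, in which the tool goes at most 50 mm and 8.59 degrees, less where a joint would pass 70% of its speed; a pose out of reach is approached as far as the arm can. A call with a gripper value outside its range is refused whole. The fingers move at their own pace and stop on an object; "newtons" is the grip in N (left out, the last holds). Time passes only in rows, so rows that repeat a pose let the fingers close. It gives the time, the measured TCP pose, the force and the opening at its end, in the units of the state.
- observe(): the state, without advancing time (a new reading comes with each control period).
- snapshot(name): name is "scene" or "top" or "wrist"; returns a dict with "frame" (400x640x3 uint8, red, green, blue), "z_map" (400x640 float32, m along the optical axis (not along the pixel's ray), 0 where there is no reading), "K" (3x3 intrinsics, pixels), "camera_from_world" (4x4, takes a point from world to camera coordinates). Camera axes: x right, y up, looking along -z (the intrinsics and any distortion apply to the point x, -y, -z); pixel columns grow to the right and rows downward; lengths in m; the calibration is good to about 2 mm. A picture is of the moment at which its call begins.
- job_done(): hands the job in, once; it reports no verdict.
Trained networks look in a picture, given as the dict that the camera call returned (one of the last four; its "shot" number tells which), for a name from the list of things; names that differ only in an ending like _2 or _b are one class to them, and where a whole thing is asked for, a point or a joint stands for the part that bears it (a point fixed in the world has none). Each returns a list of dicts, best first, with "score" (0 to 1); they miss things now and then, are a little off and sometimes report something else, mostly with a low value. They report only what shows in the picture. A call takes as long as a camera call. They do not tell look-alikes from the thing itself.
- trace(label, picture): "pixels" (400x640 bool, what is visible of it) and "location" ([column, row] in pixels, amid what is visible of it).
- pinpoint(label, picture): "location" ([column, row] in pixels: a listed point, or the origin of a listed thing).
The state is a dict: "t": time; "qpos": joint angles; "dq": joint speeds; "effort": joint torques, N m; "eef_pos": TCP position; "tcp_rot": TCP orientation; "ft_force": force on the tool from outside, world axes, zero at the start; "moment": the same for the moment, N m; "gripper_width": finger opening in m.
Only numpy, scipy, OpenCV 4.12 (cv2) and the standard library are available. Lean on these libraries where they do the work, as an engineer would, in place of code of your own. Each camera call takes 0.05 s, during which the arm holds its last target. There are 200 camera calls.

## Working session

There is one attempt and no reset: what is moved stays moved. The work goes in short steps, Python scripts to look and compute and a tool call to move; the robot and the scene stay as the last step left them, time stands still between calls to the robot, and variables do not carry over. Pictures are saved under pics/ and viewed, about 8 in all and at most 12, crops included, and the job is handed in when it is done.

Besides the shell and the picture viewer there is one more tool, called after "Emit:" as name(argument=value, ...) on one line, values as JSON. arm_command: Moves the arm, as the interface text tells. Its arguments: {"type":"object","properties":{"increments":{"type":"array","items":{"type":"number"}},"newtons":{"type":"number"}},"required":["increments"]}

```bash
mkdir -p pics; cat > h.py <<'E'
import numpy as np, cv2
from cell import observe, snapshot, job_done, trace, pinpoint
def world(s,u,v,z=None,d=None):
    K=s["K"];T=np.linalg.inv(s["camera_from_world"])
    r=np.linalg.inv(K)@[u,v,1.]; r=np.array([r[0],-r[1],-r[2]])
    o=T[:3,3]; w=T[:3,:3]@r
    if d is None and z is None: d=s["z_map"][int(round(v)),int(round(u))]
    if z is not None: d=(z-o[2])/w[2]
    return o+w*d
def proj(s,p):
    c=s["camera_from_world"]@np.append(p,1); q=s["K"]@[c[0],-c[1],-c[2]]; return q[:2]/q[2]
def save(n,im,k=1): cv2.imwrite(f"pics/{n}.png",cv2.resize(im[:,:,::-1],None,fx=k,fy=k,interpolation=cv2.INTER_CUBIC))
E
python3 - <<'E'
from h import *
np.set_printoptions(precision=4,suppress=True)
o=observe(); print(o["t"],o["eef_pos"],o["tcp_rot"],o["gripper_width"])
ims=[]
for n in ("scene","top"):
    s=snapshot(n); save(n+"0",s["frame"]); print(n,np.linalg.inv(s["camera_from_world"])[:3,3])
    for l in ("strap","red_hole","plain_hole","drift_grip","drift_seat","bolt_grip","bolt_seat","drift_stand","bolt_stand","glue","hammer","tape"):
        for r in pinpoint(l,s)[:4]:
            print(n,l,round(r["score"],2),np.round(r["location"],1),world(s,*r["location"]) )
E
```

```text
0.0 [0.2576 0.5962 0.2217] [[-0.918   0.3966 -0.0006]
 [ 0.3966  0.918  -0.0015]
 [-0.0001 -0.0016 -1.    ]] 0.08747370164421522
scene [ 0.8978 -0.474   0.9075]
scene strap 0.71 [299.5 194.5] [ 0.5158 -0.0224  0.0574]
scene strap 0.21 [310.2 344.2] [ 0.7676 -0.3117  0.0606]
scene red_hole 0.58 [286.  201.7] [ 0.4982 -0.0579  0.0504]
scene plain_hole 0.94 [308.2 184.2] [0.5147 0.0174 0.0589]
scene drift_grip 0.61 [199.8 236.4] [ 0.3668 -0.2549  0.0083]
scene drift_grip 0.55 [204.4 262.7] [ 0.4709 -0.3158  0.087 ]
scene drift_grip 0.42 [245.6 303.1] [ 0.5842 -0.318   0.0153]
scene drift_seat 0.86 [181.8 326.7] [ 0.5055 -0.4431  0.0153]
scene drift_seat 0.77 [209.  265.2] [ 0.4726 -0.3097  0.0651]
scene drift_seat 0.51 [195.8 236.9] [ 0.3624 -0.2632  0.0131]
scene drift_seat 0.49 [377.3 131.5] [0.5569 0.308  0.0438]
scene bolt_grip 0.58 [380.5 127.1] [0.5631 0.3109 0.0638]
scene bolt_seat 0.42 [380.1 133. ] [0.5663 0.3091 0.0423]
scene drift_stand 0.81 [210.  271.3] [ 0.4748 -0.3153  0.0436]
scene bolt_stand 0.73 [377.6 136.9] [0.5681 0.292  0.0411]
scene glue 0.87 [419.6 196.9] [0.7744
[... 763 characters left out ...]
99.6] [ 0.564  -0.3185  0.0029]
top drift_seat 0.4 [404.7 263.5] [ 0.3538 -0.262   0.0137]
top drift_seat 0.38 [420.6 229.2] [ 0.4532 -0.3015  0.0925]
top bolt_grip 0.63 [221.6 206.9] [0.547  0.3115 0.0801]
top bolt_seat 0.38 [223.4 205. ] [0.5533 0.3065 0.078 ]
top drift_stand 0.88 [416.5 230.4] [ 0.4553 -0.3008  0.0461]
top bolt_stand 0.54 [226.  209.7] [0.5445 0.3071 0.044 ]
top glue 0.71 [264.4 148.4] [0.7411 0.1795 0.0636]
top hammer 0.83 [190.7 175.2] [0.6767 0.4408 0.0015]
top hammer 0.68 [264.2 149.6] [0.7419 0.1822 0.0502]
top hammer 0.39 [414.1 230.7] [ 0.4554 -0.2948  0.0392]
top hammer 0.15 [223.8 209.3] [0.5419 0.3083 0.0659]
top tape 0.87 [402.5 149.6] [ 0.7433 -0.2893 -0.0013]
```

View pics/scene0.png

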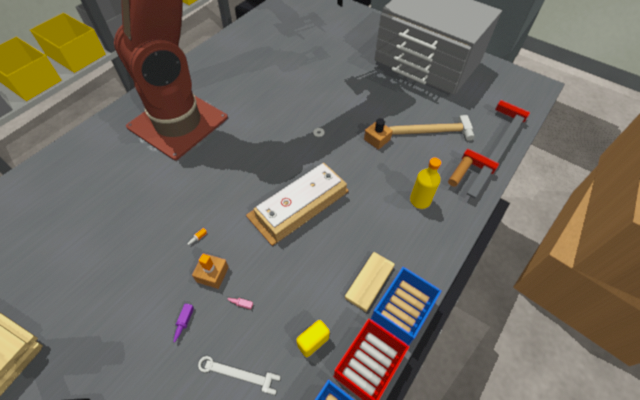

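View pics/top0.png

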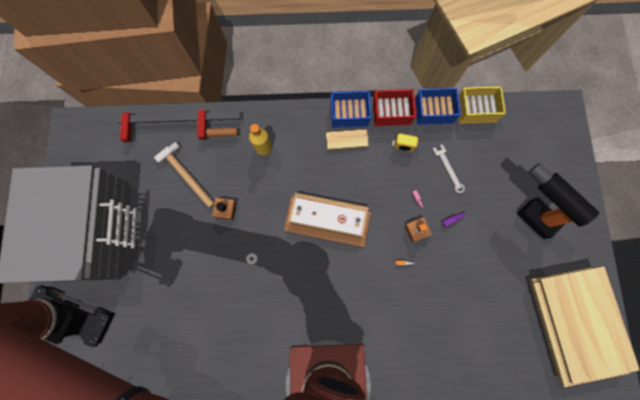

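Two orange candidates: the pin standing in the stand (scene 207,263 / top 420,229), and the small one lying on the bench (scene 198,236 / top 404,263). The standing one is larger and in the stand. The purple and pink ones are ruled out. The bolt with the black knob is at scene (380,127). I'll move towards the bolt and look from the wrist.

Emit:
arm_command(increments=[1,0.035,-0.035,0.01,0,1,0.07,-0.07,0.02,0,1,0.105,-0.105,0.04,0,1,0.14,-0.14,0.05,0,1,0.175,-0.175,0.06,0,1,0.21,-0.21,0.07,0,1,0.245,-0.25,0.08,0,1,0.26,-0.28,0.08,0])

```text
t: 2.1
eef_pos: [0.52, 0.3147, 0.3037]
tcp_rot: [[-0.917, 0.398, 0.002], [0.398, 0.917, 0.001], [-0.002, 0.001, -1.0]]
ft_force: [0.1, -0.1, -0.0]
gripper_width: 0.0871
```

```bash
python3 - <<'E'
from h import *
np.set_printoptions(precision=4,suppress=True)
o=observe(); print(o["t"],o["eef_pos"],o["tcp_rot"],o["qpos"])
s=snapshot("wrist"); T=np.linalg.inv(s["camera_from_world"]); print(T)
for l in ("bolt_grip","bolt_seat","bolt_stand","plain_hole","red_hole"):
    for r in pinpoint(l,s)[:2]: print(l,round(r["score"],2),np.round(r["location"],1),world(s,*r["location"]))
c=snapshot("scene")["frame"]
a=cv2.resize(c[220:300,150:260],(550,400),interpolation=cv2.INTER_CUBIC)
im=np.zeros((400,640,3),np.uint8); im[:,:550]=a
save("crop1",im); save("w1",s["frame"])
E
```

```text
2.1 [0.52   0.3147 0.3037] [[-0.9175  0.3978  0.002 ]
 [ 0.3978  0.9175  0.0007]
 [-0.0015  0.0014 -1.    ]] [-0.8285  0.2166  0.2558  1.4577 -0.0542  1.4723  0.5884]
[[ 0.3987 -0.8844 -0.2427  0.4537]
 [ 0.9171  0.3847  0.1047  0.342 ]
 [ 0.0008 -0.2643  0.9644  0.4662]
 [ 0.      0.      0.      1.    ]]
bolt_grip 0.56 [333.6 189.9] [0.5451 0.3215 0.0814]
bolt_seat 0.74 [334.7 189.9] [0.5457 0.3228 0.0812]
bolt_stand 0.83 [332.  183.6] [0.5394 0.3222 0.0683]
plain_hole 0.56 [310.9 318. ] [0.4968 0.3208 0.4015]
```

View pics/crop1.png

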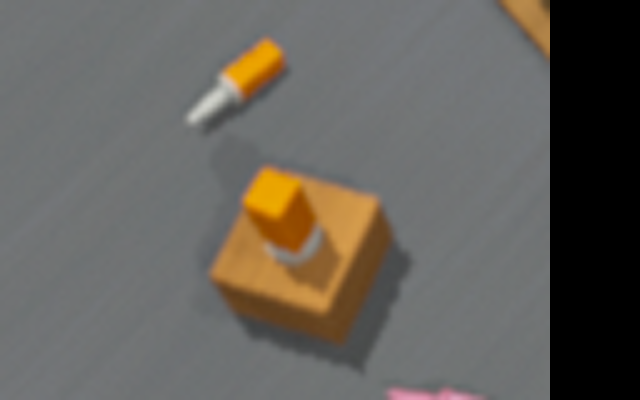

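View pics/w1.png

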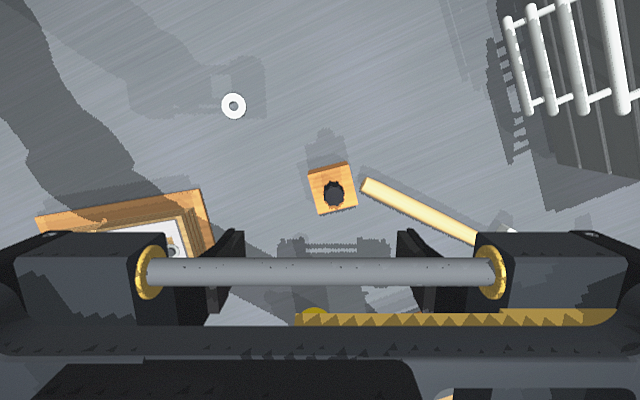

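The crop confirms it: the pin in the stand is the larger orange one, and the one lying down is the smaller look-alike. In the wrist view the bolt's knob is at (333,190) on its stand, with the hammer handle's end close by at (365,188). Next I'll look over the strap.

Emit:
arm_command(increments=[1,0.005,-0.045,0,0,1,0.01,-0.09,0,0,1,0.015,-0.135,0,0,1,0.02,-0.18,0,0,1,0.025,-0.225,0,0,1,0.03,-0.27,0,0,1,0.03,-0.315,0,0,1,0.03,-0.335,0,0])

```text
t: 3.25
eef_pos: [0.5475, -0.0219, 0.3028]
tcp_rot: [[-0.917, 0.399, 0.0], [0.399, 0.917, -0.001], [-0.001, -0.001, -1.0]]
ft_force: [1.0, -0.3, -0.6]
gripper_width: 0.0866
```

```bash
python3 - <<'E'
from h import *
np.set_printoptions(precision=4,suppress=True)
s=snapshot("wrist"); np.savez("w2.npz",**{k:s[k] for k in("frame","z_map","K","camera_from_world")})
for l,z in (("plain_hole",.06),("red_hole",.06),("strap",.06)):
    for r in pinpoint(l,s)[:2]: print(l,round(r["score"],2),np.round(r["location"],1),world(s,*r["location"],z=z))
save("w2",s["frame"]); o=observe(); print(o["t"],o["eef_pos"])
E
```

```text
plain_hole 0.66 [344.5 138.5] [0.519  0.0235 0.06  ]
red_hole 0.93 [276.5 155.2] [ 0.503  -0.0677  0.06  ]
red_hole 0.47 [130.7 188.2] [ 0.4637 -0.2704  0.06  ]
strap 0.9 [310.6 143.6] [ 0.5073 -0.02    0.06  ]
3.45 [ 0.5478 -0.0169  0.3025]
```

View pics/w2.png

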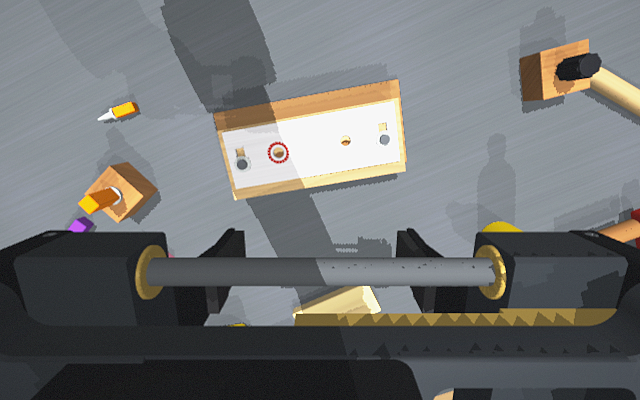

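The strap is clear: red ring (278,153), plain hole (345,141), drift pin handle (100,202), bolt knob (578,67). I'll enlarge the holes to judge which way the hole beneath lies.

```bash
python3 - <<'E'
from h import *
np.set_printoptions(precision=4,suppress=True)
s=dict(np.load("w2.npz")); f=s["frame"]
A=cv2.resize(f[110:185,220:410],(760,300),interpolation=cv2.INTER_CUBIC)
B=cv2.resize(f[155:230,65:165],(400,300),interpolation=cv2.INTER_CUBIC)
im=np.zeros((600,760,3),np.uint8); im[:300]=A; im[300:,:400]=B; save("crop2",im)
f16=f.astype(int); red=(f16[...,0]>130)&(f16[...,1]<80)&(f16[...,2]<90); red[:, :255]=0; red[:,300:]=0; red[:130]=0;red[175:]=0
ys,xs=np.nonzero(red); (c,ax,an)=cv2.fitEllipse(np.c_[xs,ys].astype(np.float32)); print("ring",c,ax,world(s,*c,z=.06))
# strap outline white
wh=(f16.min(2)>85)&(f16.max(2)-f16.min(2)<25); wh[:85]=0; wh[205:]=0; wh[:,:212]=0; wh[:,405:]=0
z=s["z_map"]; P=np.array([[x,y] for y in range(85,205) for x in range(205,415) if abs(world(s,x,y)[2]-.06)<.002 and z[y,x]>0])
W=np.array([world(s,x,y,z=.06)[:2] for x,y in P]).astype(np.float32)
r=cv2.minAreaRect(W); print("strap rect",r,len(P))
O=np.array([world(s,x,y) for y in range(150,235) for x in range(60,165)]); C=f[150:235,60:165].reshape(-1,3).astype(int)
t=(abs(O[:,2]-.042)<.003); print("dstand",cv2.minAreaRect(O[t][:,:2].astype(np.float32)))
t=(O[:,2]>.082); print("dtop n",t.sum(),O[t].mean(0),O[t][:,2].max(),cv2.minAreaRect(O[t][:,:2].astype(np.float32)))
E
```

```text
ring (277.8890380859375, 152.27496337890625) (18.448225021362305, 19.29820442199707) [ 0.5003 -0.0643  0.06  ]
strap rect ((0.5106818675994873, -0.020027339458465576), (0.22527647018432617, 0.07604663074016571), 76.34038543701172) 8971
dstand ((0.4605925679206848, -0.30949223041534424), (0.060622382909059525, 0.06135013699531555), 19.212976455688477)
dtop n 805 [ 0.4761 -0.1578  0.2691] 0.4653343993636599 ((0.47341644763946533, -0.15761563181877136), (0.32697731256484985, 0.023838479071855545), 85.2627944946289)
```

View pics/crop2.png

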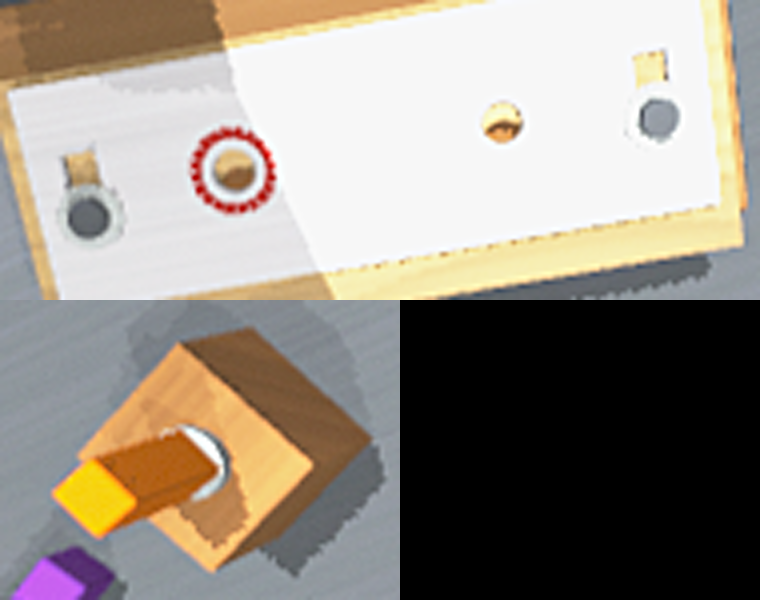

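The holes below show as dark in the lower part of each strap hole (image-down). So the block holes lie towards the strap's -y, which in world axes is about (+0.972, -0.236). The strap centre from the fitted outline and the ring centre agree to under 1 mm (strap 225 x 76 mm, yaw 76.3°). Now to above the drift pin, with the jaws turned to its stand (19°).

Emit:
arm_command(increments=[1,-0.012,-0.04,0,-0.12,1,-0.024,-0.08,-0.01,-0.24,1,-0.036,-0.12,-0.02,-0.36,1,-0.048,-0.16,-0.03,-0.48,1,-0.06,-0.2,-0.05,-0.6,1,-0.072,-0.24,-0.07,-0.72,1,-0.083,-0.28,-0.09,-0.827,1,-0.087,-0.292,-0.103,-0.827], newtons=40)

```text
t: 4.25
eef_pos: [0.4596, -0.3124, 0.1983]
tcp_rot: [[-0.325, 0.946, -0.001], [0.946, 0.325, -0.001], [-0.0, -0.002, -1.0]]
ft_force: [-0.3, -0.0, 0.1]
gripper_width: 0.0872
```

```bash
python3 - <<'E'
from h import *
np.set_printoptions(precision=4,suppress=True)
snapshot("wrist");snapshot("wrist")
s=snapshot("wrist"); o=observe(); print(o["t"],o["eef_pos"],o["tcp_rot"][:,1],o["qpos"]); f=s["frame"]; save("w3",f)
z=s["z_map"]; v,u=np.mgrid[0:235,0:640]; T=np.linalg.inv(s["camera_from_world"]); K=s["K"]
r=np.stack([(u-K[0,2])/K[0,0],-(v-K[1,2])/K[1,1],-np.ones(u.shape)],-1)*z[:235,:,None]
W=r@T[:3,:3].T+T[:3,3]; near=np.hypot(W[...,0]-.4606,W[...,1]+.3095)<.05
for n,a,b in (("stand",.038,.045),("handle top",.089,.1)):
    t=near&(W[...,2]>a)&(W[...,2]<b)&(z[:235]>0)
    if t.sum(): print(n,t.sum(),np.median(W[t][:,2]),cv2.minAreaRect(W[t][:,:2].astype(np.float32)),"px",np.argwhere(t).mean(0)[::-1])
E
```

```text
4.4 [ 0.4613 -0.3088  0.1988] [ 0.9436  0.3312 -0.0015] [-0.167   0.1827  0.7689  1.7615 -0.133   1.2526  0.9731]
stand 2374 0.04238162582741195 ((0.46127650141716003, -0.3096346855163574), (0.0603051520884037, 0.05971435084939003), 19.142650604248047) px [322.6428 182.7094]
handle top 459 0.09221801282860148 ((0.461292028427124, -0.3098006546497345), (0.019974850118160248, 0.02018054574728012), 14.437066078186035) px [322.8105 197.0675]
```

View pics/w3.png

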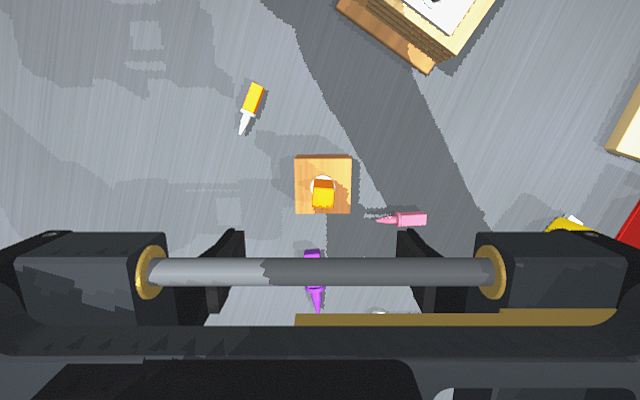

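Orange handle at (323,197), square and centred under the tool, purple look-alike clear at (314,280). Descend and grip.

Emit:
arm_command(increments=[0.2,0,-0.001,-0.04,-0.086,0.2,0,-0.001,-0.08,-0.086,0.2,0,-0.001,-0.12,-0.086,0.2,0,-0.001,-0.144,-0.086,0.2,0,-0.001,-0.144,-0.086,-1,0,-0.001,-0.144,-0.086,-1,0,-0.001,-0.144,-0.086,-1,0,-0.001,-0.144,-0.086], newtons=40)

```text
t: 5.2
eef_pos: [0.4622, -0.3114, 0.0573]
tcp_rot: [[-0.248, 0.969, 0.003], [0.969, 0.248, -0.001], [-0.001, 0.003, -1.0]]
ft_force: [0.3, 0.1, -0.8]
gripper_width: 0.0359
```

Emit:
arm_command(increments=[-1,0,0,0,0,-1,0,0,0,0,-1,0,0,0,0,-1,0,0,0,0], newtons=50)

```text
t: 5.6
eef_pos: [0.4613, -0.3115, 0.0562]
tcp_rot: [[-0.247, 0.969, 0.001], [0.969, 0.247, -0.0], [-0.0, 0.001, -1.0]]
ft_force: [-0.5, 1.6, 6.2]
gripper_width: 0.0196
```

Emit:
arm_command(increments=[-1,0,0,0.03,0,-1,0,0,0.065,0,-1,0.005,0.03,0.094,-0.1,-1,0.012,0.07,0.094,-0.2,-1,0.02,0.115,0.094,-0.3,-1,0.028,0.16,0.094,-0.4,-1,0.035,0.205,0.094,-0.489,-1,0.0425,0.246,0.094,-0.489])

```text
t: 6.4
eef_pos: [0.5029, -0.0631, 0.1494]
tcp_rot: [[0.239, 0.971, -0.0], [0.971, -0.239, 0.0], [0.0, -0.0, -1.0]]
ft_force: [0.5, 0.7, -1.2]
gripper_width: 0.0193
```

```bash
python3 - <<'E'
from h import *
np.set_printoptions(precision=4,suppress=True)
for i in range(4): snapshot("wrist")
s=snapshot("wrist"); o=observe(); e=o["eef_pos"]; R=o["tcp_rot"]; print(o["t"],e,R[:,1],o["ft_force"],o["gripper_width"])
f=s["frame"]
im=cv2.resize(f[130:280,220:420],(800,600),interpolation=cv2.INTER_CUBIC); save("w4",im)
np.savez("w4.npz",e=e,R=R,**{k:s[k] for k in("frame","z_map","K","camera_from_world")})
for p in (e,e+[0,0,.03],e-[0,0,.05],[0.5003,-.0643,.06],[.5213,.0237,.06]): print(proj(s,p), (proj(s,p)-[220,130])*4)
E
```

```text
6.65 [ 0.5029 -0.066   0.1493] [ 0.9716 -0.2367 -0.0006] [ 0.0595  0.3552 -2.2107] 0.01980969412226414
[320.8406 245.8762] [403.3624 463.5047]
[320.9927 271.282 ] [403.9706 565.1281]
[320.6746 218.1352] [402.6982 352.5408]
[317.2264 202.3487] [388.9056 289.3949]
[316.5537  91.0123] [ 386.2148 -155.9506]
```

View pics/w4.png

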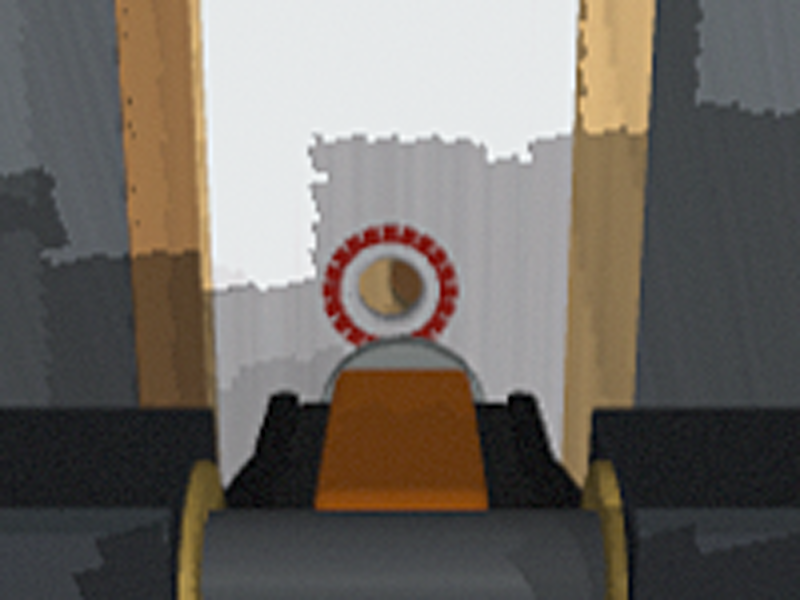

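```bash
python3 - <<'E'
from h import *
np.set_printoptions(precision=4,suppress=True)
s=dict(np.load("w4.npz")); e,R=s["e"],s["R"]; f=s["frame"].astype(int)
red=(f[...,0]>100)&(f[...,1]<70)&(f[...,2]<80); red[:180]=0; red[218:]=0; red[:,290:]&=True; red[:,:295]=0; red[:,340:]=0
# chroma-based ring points, circle fit in the strap plane
ys,xs=np.nonzero(red); W=np.array([world(s,x,y,z=.06)[:2] for x,y in zip(xs,ys)])
A=np.c_[2*W,np.ones(len(W))]; c=np.linalg.lstsq(A,(W**2).sum(1),rcond=None)[0]; print("ring",c[:2],"r",np.sqrt(c[2]+c[:2]@c[:2]),len(W))
for off in (-.002,0,.002):
  for z in (-.0142,-.0092):
    th=np.linspace(0,np.pi,19); p=[proj(s,e+off*R[:,0]+.013*(np.sin(a)*R[:,0]+np.cos(a)*R[:,1])+[0,0,z]) for a in th]; q=(np.array(p)-[220,130])*4
    print(off,z,"top row",q[:,1].min(),"cols",q[:,0].min(),q[:,0].max())
d=c[:2]-e[:2]; print("ring rel TCP in tool x,y",d@R[:2,0],d@R[:2,1])
E
```

```text
ring [ 0.5001 -0.064 ] r 0.012385092334645575 230
-0.002 -0.0142 top row 359.29449992318575 cols 319.866244608176 486.34385669804874
-0.002 -0.0092 top row 370.20403925250923 cols 317.7689001361655 488.58802731457763
0 -0.0142 top row 346.8994513927611 cols 319.6612109913847 486.59978570683074
0 -0.0092 top row 357.5103062801627 cols 317.552543747732 488.85702468510317
0.002 -0.0142 top row 334.43430460750903 cols 319.4550386453425 486.85713580846664
0.002 -0.0092 top row 344.74286756310664 cols 317.33495422623855 489.127554883416
ring rel TCP in tool x,y 0.0012448604572078963 -0.003177863648087758
```

The block hole shows dark on the right (406,287 in the crop, tool +y = strap -y). The pin sits about 3.2 mm that way from the ring centre and within 0.5 mm crosswise, so the tip should enter the overlap. Descend gently.

Emit:
arm_command(increments=[-1,0.0004,0,-0.015,0,-1,0.0004,0,-0.03,0,-1,0.0004,0,-0.036,0,-1,0.0004,0,-0.04,0,-1,0.0004,0,-0.043,0,-1,0.0004,0,-0.046,0,-1,0.0004,0,-0.048,0,-1,0.0004,0,-0.048,0], newtons=60)

```text
t: 7.45
eef_pos: [0.5035, -0.0653, 0.1014]
tcp_rot: [[0.237, 0.972, -0.001], [0.972, -0.237, 0.0], [-0.0, -0.001, -1.0]]
ft_force: [-1.7, 0.2, -3.0]
gripper_width: 0.0193
```

No vertical resistance (about -2 N is the pin's weight), so the tip is in the lower hole. Continue down in small steps.

Emit:
arm_command(increments=[-1,0,0,-0.001,0,-1,0,0,-0.002,0,-1,0,0,-0.003,0,-1,0,0,-0.003,0])

```text
t: 7.85
eef_pos: [0.5032, -0.0652, 0.0983]
tcp_rot: [[0.237, 0.972, -0.001], [0.972, -0.237, 0.0], [-0.0, -0.001, -1.0]]
ft_force: [-3.0, 1.4, 0.8]
gripper_width: 0.0197
```

The lateral force along strap +y shows that the taper bears on the strap's -y edge. Ease across along (0.972, -0.236).

Emit:
arm_command(increments=[-1,0.0007,-0.0002,0,0,-1,0.0014,-0.0003,0,0,-1,0.002,-0.0005,0,0,-1,0.002,-0.0005,0,0])

```text
t: 8.25
eef_pos: [0.505, -0.0657, 0.0983]
tcp_rot: [[0.237, 0.972, -0.002], [0.972, -0.237, 0.0], [-0.0, -0.002, -1.0]]
ft_force: [-6.1, 2.0, 0.9]
gripper_width: 0.0196
```

Strap sliding at about 6 N, as given. More across, then down.

Emit:
arm_command(increments=[-1,0.0005,-0.0001,-0.001,0,-1,0.001,-0.0002,-0.002,0,-1,0.0015,-0.0004,-0.003,0,-1,0.0015,-0.0004,-0.004,0,-1,0.0015,-0.0004,-0.004,0])

```text
t: 8.75
eef_pos: [0.5066, -0.0662, 0.0944]
tcp_rot: [[0.237, 0.972, -0.001], [0.972, -0.237, 0.0], [-0.0, -0.001, -1.0]]
ft_force: [-5.6, 0.4, 1.7]
gripper_width: 0.0194
```

Emit:
arm_command(increments=[-1,0,0,-0.0015,0,-1,0,0,-0.003,0,-1,0,0,-0.0045,0,-1,0,0,-0.006,0,-1,0,0,-0.006,0])

```text
t: 9.25
eef_pos: [0.5068, -0.0663, 0.0885]
tcp_rot: [[0.237, 0.972, -0.001], [0.972, -0.237, 0.0], [-0.0, -0.001, -1.0]]
ft_force: [-5.6, 0.7, 2.9]
gripper_width: 0.0197
```

Emit:
arm_command(increments=[-1,0,0,-0.0015,0,-1,0,0,-0.003,0,-1,0,0,-0.0045,0,-1,0,0,-0.0045,0])

```text
t: 9.65
eef_pos: [0.5066, -0.0662, 0.0836]
tcp_rot: [[0.237, 0.972, -0.001], [0.972, -0.237, -0.0], [-0.0, -0.001, -1.0]]
ft_force: [-4.9, 0.6, -2.5]
gripper_width: 0.0195
```

Emit:
arm_command(increments=[-1,0,0,-0.001,0,-1,0,0,-0.002,0,-1,0,0,-0.003,0,-1,0,0,-0.003,0])

```text
t: 10.05
eef_pos: [0.5066, -0.0663, 0.0808]
tcp_rot: [[0.237, 0.972, -0.001], [0.972, -0.237, -0.0], [-0.0, -0.001, -1.0]]
ft_force: [-4.2, 0.3, -0.3]
gripper_width: 0.0195
```

Free still; continue to the collar (TCP about 0.074).

Emit:
arm_command(increments=[-1,0,0,-0.001,0,-1,0,0,-0.002,0,-1,0,0,-0.003,0,-1,0,0,-0.004,0,-1,0,0,-0.005,0,-1,0,0,-0.005,0])

```text
t: 10.65
eef_pos: [0.5067, -0.0663, 0.0758]
tcp_rot: [[0.237, 0.972, -0.001], [0.972, -0.237, -0.0], [-0.0, -0.001, -1.0]]
ft_force: [-5.0, -0.6, -0.5]
gripper_width: 0.0195
```

Emit:
arm_command(increments=[-1,0,0,-0.0005,0,-1,0,0,-0.001,0,-1,0,0,-0.0015,0,-1,0,0,-0.002,0,-1,0,0,-0.002,0])

```text
t: 11.15
eef_pos: [0.5072, -0.0664, 0.0745]
tcp_rot: [[0.237, 0.972, -0.0], [0.972, -0.237, 0.0], [0.0, -0.0, -1.0]]
ft_force: [-6.8, -0.0, 5.7]
gripper_width: 0.0192
```

The collar has landed (TCP 0.0745 against 0.0742 expected, about 8 N up). Release and rise, then check.

Emit:
arm_command(increments=[-1,0,0,0.0005,0,0,0,0,0.0005,0,0,0,0,0.0005,0,0,0,0,0.0005,0,0,0,0,0.0005,0,0,0,0,0.02,0,0,0,0,0.06,0,0,0,0,0.105,0])

```text
t: 11.95
eef_pos: [0.5064, -0.0664, 0.1795]
tcp_rot: [[0.237, 0.971, -0.002], [0.971, -0.237, -0.001], [-0.001, -0.002, -1.0]]
ft_force: [0.9, 0.2, -1.3]
gripper_width: 0.0434
```

```bash
python3 - <<'E'
from h import *
np.set_printoptions(precision=4,suppress=True)
snapshot("wrist"); snapshot("wrist")
s=snapshot("wrist"); o=observe(); e=o["eef_pos"]; R=o["tcp_rot"]; print(o["t"],e,o["ft_force"],o["gripper_width"])
save("w5",s["frame"]); t=snapshot("top")
np.savez("w5.npz",e=e,R=R,**{k:s[k] for k in("frame","z_map","K","camera_from_world")})
v,u=np.mgrid[0:400,0:640]
def cloud(s):
    T=np.linalg.inv(s["camera_from_world"]);K=s["K"]
    r=np.stack([(u-K[0,2])/K[0,0],-(v-K[1,2])/K[1,1],-np.ones(u.shape)],-1)*s["z_map"][...,None]; return r@T[:3,:3].T+T[:3,3]
W=cloud(s); a=np.hypot(W[...,0]-.507,W[...,1]+.065)<.03
m=a&(W[...,2]>.106)&(W[...,2]<.118); print("handle top",m.sum(),np.median(W[m][:,2]) if m.any() else 0,cv2.minAreaRect(W[m][:,:2].astype(np.float32)))
m=(abs(W[...,2]-.06)<.002)&(np.hypot(W[...,0]-.51,W[...,1]+.02)<.13); print("strap",cv2.minAreaRect(W[m][:,:2].astype(np.float32)))
for r in pinpoint("plain_hole",s)[:2]: print("plain",r["score"],r["location"],world(s,*r["location"],z=.06))
W=cloud(t); m=(np.hypot(W[...,0]-.5465,W[...,1]-.315)<.03)&(W[...,2]>.07)&(W[...,2]<.095); print("bolt top(top cam)",m.sum(),W[m].mean(0))
E
```

```text
12.1 [ 0.5092 -0.0663  0.182 ] [ 0.542   0.1882 -0.6623] 0.04339104152085169
handle top 576 0.11043115648016338 ((0.5072299838066101, -0.06483620405197144), (0.019946513697504997, 0.019552432000637054), 76.51274871826172)
strap ((0.5173802375793457, -0.02173805981874466), (0.2254631221294403, 0.0763799250125885), 76.33745574951172)
plain 0.83 [313.6, 95.4] [0.5271 0.0216 0.06  ]
plain 0.63 [316.9, 199.7] [ 0.5067 -0.0731  0.06  ]
bolt top(top cam) 63 [0.5504 0.3164 0.0789]
```

View pics/w5.png

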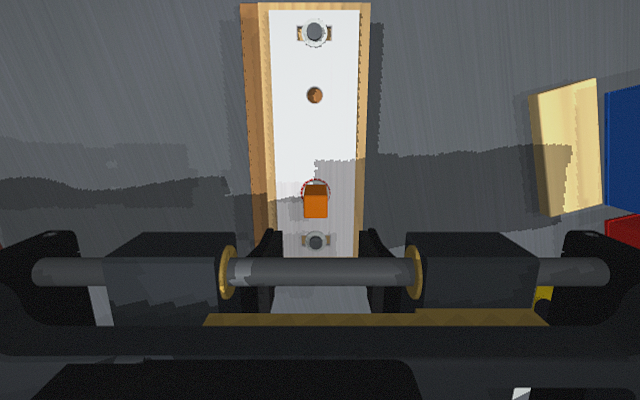

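The pin is home: the strap moved 6.8 mm, the collar is in the red ring, and handle top and strap outline agree with the plan (strap centre now 0.5174, -0.0217). The plain hole at (314,95) now shows a clear bore. On to the bolt.

Emit:
arm_command(increments=[0.4,0.005,0.048,0.01,0,0.4,0.01,0.096,0.02,0,0.4,0.015,0.144,0.02,0,0.4,0.02,0.192,0.02,0,0.4,0.025,0.24,0.02,0,0.4,0.03,0.288,0.02,0,0.4,0.035,0.336,0.02,0,0.4,0.041,0.383,0.02,0])

```text
t: 13.0
eef_pos: [0.5474, 0.3186, 0.1971]
tcp_rot: [[0.236, 0.972, -0.002], [0.972, -0.236, -0.001], [-0.002, -0.002, -1.0]]
ft_force: [0.9, -0.8, 0.4]
gripper_width: 0.0611
```

```bash
python3 - <<'E'
from h import *
np.set_printoptions(precision=4,suppress=True)
for i in range(4): snapshot("wrist")
s=snapshot("wrist"); o=observe(); e=o["eef_pos"]; R=o["tcp_rot"]; print(o["t"],e,R[:,1],o["gripper_width"],o["qpos"])
save("w6",s["frame"])
v,u=np.mgrid[0:400,0:640]
T=np.linalg.inv(s["camera_from_world"]);K=s["K"]
r=np.stack([(u-K[0,2])/K[0,0],-(v-K[1,2])/K[1,1],-np.ones(u.shape)],-1)*s["z_map"][...,None]; W=r@T[:3,:3].T+T[:3,3]
n=np.hypot(W[...,0]-.5504,W[...,1]-.3164)<.05
for nm,a,b in (("knob",.073,.09),("stand",.038,.045)):
    m=n&(W[...,2]>a)&(W[...,2]<b); print(nm,m.sum(),np.median(W[m][:,2]),cv2.minAreaRect(W[m][:,:2].astype(np.float32)),cv2.minEnclosingCircle(W[m][:,:2].astype(np.float32)))
m=(W[...,0]>.5)&(W[...,1]>.3)&(W[...,2]>.012)&(W[...,2]<.036)&(np.hypot(W[...,0]-.55,W[...,1]-.316)<.09)&(np.hypot(W[...,0]-.55,W[...,1]-.316)>.043); print("near low",m.sum(),W[m].min(0) if m.any() else 0,W[m].max(0) if m.any() else 0)
E
```

```text
13.25 [0.5478 0.3159 0.1972] [ 0.9715 -0.2369 -0.0013] 0.06115488291139913 [-0.9456  0.3293  0.4462  1.5613 -0.1446  1.287  -0.7185]
knob 645 0.08006747737605618 ((0.5533965229988098, 0.3193413019180298), (0.027168871834874153, 0.02669602259993553), 19.092241287231445) ((0.55348140001297, 0.3190692067146301), 0.014589346945285797)
stand 2366 0.042344370293758316 ((0.5535638332366943, 0.3189573585987091), (0.06044921651482582, 0.060000550001859665), 81.18486785888672) ((0.55339515209198, 0.319042444229126), 0.042199574410915375)
near low 916 [0.5629 0.3442 0.0127] [0.6101 0.3967 0.0338]
```

View pics/w6.png

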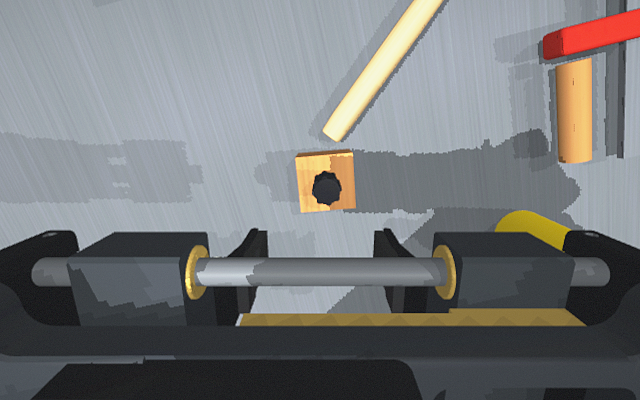

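The knob at (326,188) is centred on its stand, which agrees with the stand's own centre. The hammer handle is no higher than 34 mm, below the fingers' path. Descend and grip.

Emit:
arm_command(increments=[0.4,0.0057,0.0031,-0.04,0,0.4,0.0057,0.0031,-0.08,0,0.4,0.0057,0.0031,-0.12,0,0.4,0.0057,0.0031,-0.148,0,0.4,0.0057,0.0031,-0.148,0,0.4,0.0057,0.0031,-0.148,0,-1,0.0057,0.0031,-0.148,0,-1,0.0057,0.0031,-0.148,0], newtons=40)

```text
t: 14.05
eef_pos: [0.5551, 0.3202, 0.0532]
tcp_rot: [[0.237, 0.971, 0.002], [0.971, -0.237, 0.002], [0.002, 0.002, -1.0]]
ft_force: [-0.1, -0.5, 0.6]
gripper_width: 0.0515
```

Emit:
arm_command(increments=[-1,0,0,0,0,-1,0,0,0,0,-1,0,0,0,0,-1,0,0,0,0,-1,0,0,0,0])

```text
t: 14.55
eef_pos: [0.554, 0.32, 0.0513]
tcp_rot: [[0.237, 0.972, 0.0], [0.972, -0.237, 0.0], [0.0, 0.0, -1.0]]
ft_force: [-0.1, -0.5, 2.0]
gripper_width: 0.0249
```

Emit:
arm_command(increments=[-1,0,0,0.04,0,-1,0,-0.01,0.08,0,-1,-0.005,-0.058,0.09,0,-1,-0.01,-0.106,0.09,0,-1,-0.014,-0.154,0.09,0,-1,-0.018,-0.202,0.09,0,-1,-0.022,-0.25,0.09,0,-1,-0.026,-0.298,0.09,0])

```text
t: 15.35
eef_pos: [0.5273, 0.02, 0.141]
tcp_rot: [[0.237, 0.972, 0.0], [0.972, -0.237, 0.0], [0.0, 0.0, -1.0]]
ft_force: [0.8, 0.1, -1.1]
gripper_width: 0.0248
```

```bash
python3 - <<'E'
from h import *
np.set_printoptions(precision=4,suppress=True)
for i in range(5): snapshot("wrist")
s=snapshot("wrist"); o=observe(); e=o["eef_pos"]; R=o["tcp_rot"]; print(o["t"],e,R[:,1],o["gripper_width"],o["ft_force"])
f=s["frame"]; im=cv2.resize(f[130:280,220:420],(800,600),interpolation=cv2.INTER_CUBIC); save("w7",im)
q=lambda p:(proj(s,p)-[220,130])*4
print("hole",q([.528,.022,.06]),"tip",q(e-[0,0,.0443]))
for off in (-.002,0,.002): print(off,"shank tip end far edge",q(e+(off+.003)*R[:,0]-[0,0,.0443]),"head underside edge",q(e+(off+.013)*R[:,0]-[0,0,.0093]))
v,u=np.mgrid[0:400,0:640]
T=np.linalg.inv(s["camera_from_world"]);K=s["K"]
r=np.stack([(u-K[0,2])/K[0,0],-(v-K[1,2])/K[1,1],-np.ones(u.shape)],-1)*s["z_map"][...,None]; W=r@T[:3,:3].T+T[:3,3]
m=(abs(W[...,2]-.06)<.002)&(np.hypot(W[...,0]-.517,W[...,1]+.02)<.13); print("strap",cv2.minAreaRect(W[m][:,:2].astype(np.float32)))
E
```

```text
15.65 [0.5279 0.023  0.1409] [ 0.9719 -0.2356 -0.0003] 0.02514563692676187 [-0.6266 -0.0479 -1.5419]
hole [402.2815 299.7918] tip [400.7313 351.2066]
-0.002 shank tip end far edge [400.7169 345.9047] head underside edge [400.7582 355.9358]
0 shank tip end far edge [400.688  335.2625] head underside edge [400.7236 343.1796]
0.002 shank tip end far edge [400.6589 324.5688] head underside edge [400.6887 330.3493]
strap ((0.5236828923225403, 0.004733361303806305), (0.17093300819396973, 0.07620389014482498), 76.4072265625)
```

View pics/w7.png

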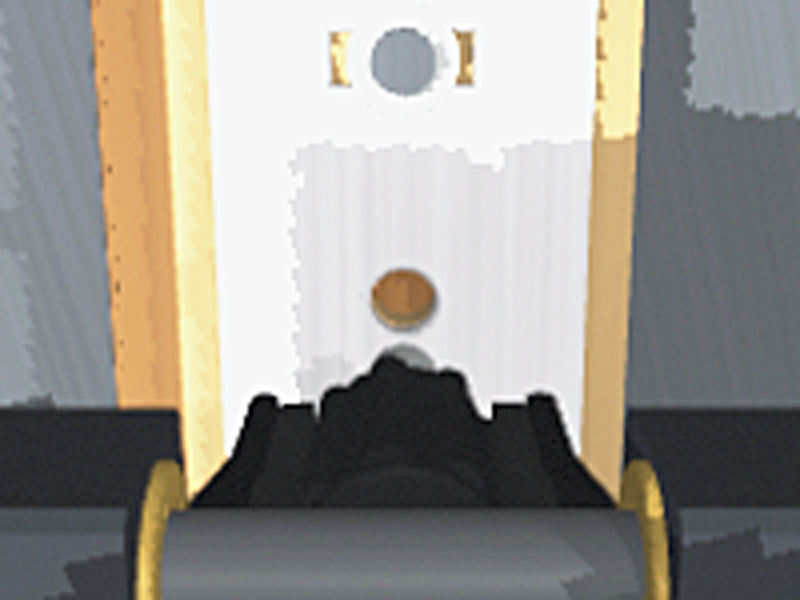

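The bolt's shank tip shows at (403,350) in line with the plain hole at (404,299), whose bore is now clear. The bolt is within 1 mm of the hole. Lower it.

Emit:
arm_command(increments=[-1,0.0006,0.0005,-0.02,0,-1,0.0006,0.0005,-0.034,0,-1,0.0006,0.0005,-0.038,0,-1,0.0006,0.0005,-0.041,0,-1,0.0006,0.0005,-0.044,0,-1,0.0006,0.0005,-0.047,0,-1,0.0006,0.0005,-0.05,0,-1,0.0006,0.0005,-0.05,0])

```text
t: 16.45
eef_pos: [0.5284, 0.0223, 0.0908]
tcp_rot: [[0.237, 0.972, -0.0], [0.972, -0.237, -0.0], [-0.0, -0.0, -1.0]]
ft_force: [0.8, 0.5, -1.1]
gripper_width: 0.0253
```

No contact; tip 14 mm in. Continue.

Emit:
arm_command(increments=[-1,0,0,-0.003,0,-1,0,0,-0.006,0,-1,0,0,-0.009,0,-1,0,0,-0.012,0,-1,0,0,-0.015,0,-1,0,0,-0.018,0,-1,0,0,-0.0195,0,-1,0,0,-0.0195,0])

```text
t: 17.25
eef_pos: [0.5283, 0.0223, 0.0713]
tcp_rot: [[0.237, 0.972, -0.0], [0.972, -0.237, -0.0], [-0.0, -0.0, -1.0]]
ft_force: [-0.9, 0.1, 0.2]
gripper_width: 0.0249
```

Emit:
arm_command(increments=[-1,0,0,-0.0005,0,-1,0,0,-0.001,0,-1,0,0,-0.0015,0,-1,0,0,-0.002,0,-1,0,0,-0.0025,0,-1,0,0,-0.0025,0])

```text
t: 17.85
eef_pos: [0.5286, 0.0224, 0.0695]
tcp_rot: [[0.237, 0.972, 0.0], [0.972, -0.237, 0.0], [0.0, 0.0, -1.0]]
ft_force: [-2.1, 0.2, 4.3]
gripper_width: 0.0247
```

Head landed (TCP 0.0695 against 0.0693, about 5 N). Release, rise, and check.

Emit:
arm_command(increments=[-1,0,0,0.0005,0,0.2,0,0,0.0005,0,0.2,0,0,0.0005,0,0.2,0,0,0.0005,0,0.2,0,0,0.0005,0,0.2,0,0,0.02,0,0.2,0,0,0.06,0,0.2,0,0,0.105,0])

```text
t: 18.65
eef_pos: [0.5275, 0.0221, 0.1743]
tcp_rot: [[0.237, 0.972, -0.002], [0.972, -0.237, -0.001], [-0.002, -0.002, -1.0]]
ft_force: [1.9, -0.0, 0.8]
gripper_width: 0.0521
```

Emit:
arm_command(increments=[0.2,0,-0.04,0.03,0,0.2,0,-0.08,0.05,0,0.2,0,-0.08,0.05,0,0.2,0,-0.08,0.05,0])

```text
t: 19.05
eef_pos: [0.5286, -0.0585, 0.2245]
tcp_rot: [[0.239, 0.971, 0.001], [0.971, -0.239, 0.001], [0.001, 0.001, -1.0]]
ft_force: [-0.3, 0.1, -0.3]
gripper_width: 0.0521
```

```bash
python3 - <<'E'
from h import *
np.set_printoptions(precision=4,suppress=True)
s=snapshot("wrist"); o=observe(); print(o["t"],o["eef_pos"],o["gripper_width"],o["ft_force"])
save("w8",s["frame"])
v,u=np.mgrid[0:400,0:640]
T=np.linalg.inv(s["camera_from_world"]);K=s["K"]
r=np.stack([(u-K[0,2])/K[0,0],-(v-K[1,2])/K[1,1],-np.ones(u.shape)],-1)*s["z_map"][...,None]; W=r@T[:3,:3].T+T[:3,3]
m=(abs(W[...,2]-.06)<.002)&(np.hypot(W[...,0]-.517,W[...,1]+.02)<.13); R=cv2.minAreaRect(W[m][:,:2].astype(np.float32)); print("strap",R)
a=np.radians(R[2]); x=np.array([np.cos(a),np.sin(a)]); 
for nm,c,z in (("bolt",np.array(R[0])+.045*x,.098),("drift",np.array(R[0])-.045*x,.1125)):
    m=(np.hypot(*(W[...,:2]-c).transpose(2,0,1))<.025)&(abs(W[...,2]-z)<.006)
    print(nm,"hole",c,m.sum(),"top z",np.median(W[m][:,2]),cv2.minAreaRect(W[m][:,:2].astype(np.float32))[:2] if m.any() else 0,"want",z)
E
```

```text
19.1 [ 0.5283 -0.0571  0.2237] 0.05215589614392678 [-0.3025  0.7316  0.5349]
strap ((0.5174311399459839, -0.021745868027210236), (0.2250739336013794, 0.07620597630739212), 76.34645080566406)
bolt hole [0.5281 0.022 ] 704 top z 0.0981667883039462 ((0.5284773111343384, 0.02136651799082756), (0.026801520958542824, 0.0267579797655344)) want 0.098
drift hole [ 0.5068 -0.0655] 428 top z 0.11030693172369871 ((0.5072287321090698, -0.06482382118701935), (0.019848037511110306, 0.019261173903942108)) want 0.1125
```

View pics/w8.png

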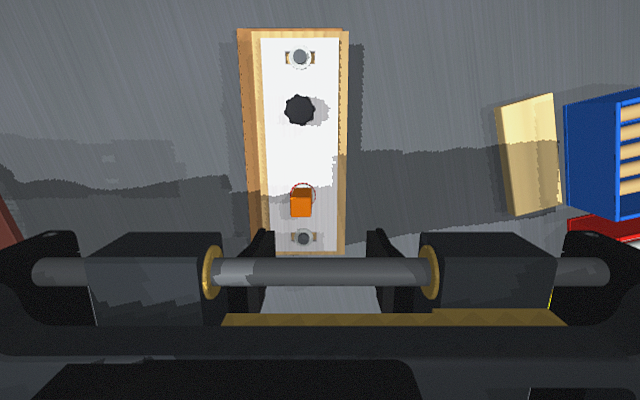

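Both stand upright and home: bolt knob at (299,110), drift pin at (301,203). The drift top is 18.1 mm above its height in the stand (18 mm expected), and the bolt's is 18.1 mm. The robot is clear. Handing in.

```bash
python3 -c "from cell import job_done; print(job_done())"
```

```text
the job is handed in; nothing more can be done
None
```

The drift pin is home in the red-ringed hole and the bolt is home in the plain hole. I handed the job in at about 19 s of the 72 s allowed; no verdict was reported.

- **Drift pin:** I took the larger orange pin from its stand and lowered its tip into the overlap of the two holes. I then eased the strap about 7 mm towards its -y until the collar landed. Force readings stayed below about 9 N throughout.
- **Bolt:** It went in with no contact until the head landed, at about 5 N.
- **Last checks:** Both tops sit 18.1 mm higher than they did in their stands, against 18 mm expected. Both are within about 1 mm of their hole centres, and both look upright in the picture. The gripper is released and clear.
- **Disagreement:** The wrist camera's depth reads the orange handle top about 2 mm low. It did the same in the stand, so I put it down to a constant error.
- **Not measured:** I did not re-measure the other bench items afterwards. The low items under the pick-up paths stayed below the fingers, and I felt no contact with anything else.

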